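# Put the mixed-up reagents back at their own prep stations

### The arm

A 7-joint arm with a two-finger parallel gripper is mounted at the origin on a cart in front of the work surface, level with it; the furniture and walls round the work are solid. World frame = base frame: x ahead of the robot, y to its left, z up, the work surface at z = 0. Lengths are in m, angles in rad, forces in N, time in s.
With the tool pointing down it reaches from about 0.4 to 0.85 m from the base axis. Payload 10.4 kg.
Tool frame: the origin (TCP) lies at the very end of the fingers, on their centre line; the grasp point (between the pads) lies 19 mm behind it (manip.grip_point_offset is the distance from the TCP to the grasp point, in m); z points along the fingers, y is the line along which they close (so a half turn about z gives the same grasp; the last joint's range is limited). The gripper opens to 85 mm and grips with 20 to 120 N. Pads are 22 mm wide; open, the fingers measure 114 mm over their backs; the gripper's body (76 mm by 85 mm) begins 54 mm behind the grasp point. The pads swing forward as they close: fully open they stand 13 mm farther back than shut.
Start: joints at [-1.165, 0.332, -0.065, 1.46, 0.022, 1.35, -0.088], TCP at [0.26, 0.568, 0.204] pointing down, gripper open.
Joint ranges: [-2.6, 2.6], [-0.5, 2.12], [-1.47, 1.34], [0.16, 2.42], [-1.27, 4.41], [0.06, 2.06], [-2.6, 2.6]. Speed limits (rad/s): [2.22, 2.22, 2.79, 2.79, 3.14, 3.14, 3.14].

### API

Orientations are given as a unit quaternion [x, y, z, w].
In Python, from workcell import manip gives the robot as it stands. The module is installed in compiled form; this text tells all that it offers.
- The arm moves only by the shell command python3 -m inch 'ROWS' [OPENING] [FORCE]. ROWS is JSON, a list of rows, each a list of 2 entries, a list of its own where there are three numbers: the shift along the tool's x, y, z each as a share of 0.08 m, from -1 to 1, then the turn, a rotation vector about the tool's x, y, z each as a share of 45 degrees, from -1 to 1. A call has exactly 10 rows; each row is the pose to reach, as a shift and turn from the pose commanded when the call began, along the tool's axes at that moment; what a row does not reach only later rows make up. A row lasts 1/10 s, in which the tool goes at most 50 mm and 8.59 degrees, less where a joint would pass 70% of its speed; a pose out of reach is approached as far as the arm can. A call with a number of a shift or a turn outside -1 to 1 is refused whole. A call with a gripper value outside its range is refused whole. OPENING is the opening, from 0 (shut) to 1 (fully open), set as the call begins (- or left out, the last holds). The fingers move at their own pace and stop on an object; FORCE is the grip in N (left out, the last holds). Time passes only in rows, so rows that repeat a pose let the fingers close, or fill a call up. It gives the time, the measured TCP pose, the force, the opening and the grip force at its end, in the units of the state.
- manip.get_obs(): the state, without advancing time (a new reading comes with each control period).
- manip.camera(name): name is "scene" or "top" or "wrist"; returns the picture (384x512x3 uint8, red, green, blue); there is no depth.
- manip.camera_params(name): a dict with "fov_y" (degrees; the focal length in pixels is half the picture's height over the tangent of half this angle, whatever the lens; pixels are square), "cx", "cy" (the principal point, pixels), "camera_from_world" (4x4, takes a point from world to camera coordinates); the wrist camera has in their place "T_tool_cam" (4x4, takes a point from camera to tool coordinates, whose origin is the TCP and whose axes are the flange's). Camera axes: x right, y up, looking along -z (the intrinsics and any distortion apply to the point x, -y, -z); pixel columns grow to the right and rows downward; lengths in m; the calibration is good to about 2 mm. A picture is of the moment at which its call begins: read the wrist's pose just before it. camera_params takes no time and is no camera call.
- manip.hand_in(): hands the job in; it is judged then, once.
The state is a dict: "clock": time; "joint_pos": joint angles; "joint_velocities": joint speeds; "tau": joint torques, N m; "position": TCP position; "ee_rot": TCP orientation; "ft_force": force on the tool from outside, world axes, zero at the start; "torque": the same for the moment, N m; "grip_width": opening from 0.0 (shut) to 1.0 (fully open); "grasp_force": force on a finger pad.
Only numpy, scipy, OpenCV 4.12 (cv2) and the standard library are available. Lean on these libraries where they do the work, as an engineer would, in place of code of your own. Each camera call takes 0.05 s, during which the arm holds its last target. There are 200 camera calls.

### The job

Before surgery, sort out the four things that were put back at the wrong prep stations: the blue-capped saline bottle belongs inside the orange collar of the bottle warmer, the brown iodine bottle in the round steel spill dish, the small yellow-capped glue bottle in the recess of the aluminium cold block, and the glass beaker in the middle of the stirrer's black plate. Every station holds only one thing, so use the empty grey mat to park things on the way. Carry everything upright, set each thing down gently without dropping it, and leave the glass microsyringe where it lies.

Things in the scene. Friction and masses are not known exactly. Their poses are not given: they have to be found in the camera images.
- saline_mid (a point): Saline bottle: round white bottle with a blue screw cap and blue band, 52 mm in diameter, 115 mm tall, about 110 g, flat bottom. Point at its centre, 57.5 mm above its bottom; z up. Its sides are straight up to 70 mm above the bottom. At the start it stands at the station of another of the four things.
- iodine_mid (a point): Iodine bottle: round brown bottle with a black screw cap, 42 mm in diameter, 90 mm tall, about 80 g, flat bottom. Point at its centre, 45 mm above its bottom; z up. Its sides are straight up to 55 mm above the bottom. At the start it stands at the station of another of the four things.
- glue_mid (a point): Glue bottle: small round white bottle with a yellow screw cap and yellow band, 28 mm in diameter, 62 mm tall, about 24 g, flat bottom. Point at its centre, 31 mm above its bottom; z up. Its sides are straight up to 38 mm above the bottom. At the start it stands at the station of another of the four things.
- beaker_mid (a point): Small clear glass beaker, open at the top, 47 mm in diameter, 56 mm tall, about 42 g, flat bottom. Point at its centre, 28 mm above its bottom; z up. Grip it from outside across the wall, lightly. At the start it stands at the station of another of the four things.
- warmer_seat (a point): Bottle warmer: low dark grey box, 100 x 100 mm, with an orange collar on top (inner diameter about 72 mm, outer 88 mm, 6 mm high) round an aluminium disc. Point at the centre of the disc, on which the bottle stands, 30 mm above the bench; the collar's top is 36 mm above the bench. z up, -x towards its knob. Fixed. The saline bottle's place.
- dish_seat (a point): Spill dish: round stainless steel dish, 96 mm across its rim, 12 mm high, flat inside over a diameter of about 72 mm, with flaring sides. Point at the centre of its inner floor, 3 mm above the bench; z up. Fixed. The iodine bottle's place.
- cooler_seat (a point): Cold block: square aluminium block in a blue tub of 106 x 106 mm, with a round recess in its top, 60 mm in diameter and 6 mm deep. Point at the centre of the recess floor, 30 mm above the bench; the block's top is 36 mm above the bench. z up. Fixed. The glue bottle's place.
- stirrer_seat (a point): Magnetic stirrer: low white box, 100 x 104 mm, with a flat round black plate on top, 94 mm in diameter, no rim, marked with a thin grey circle of 60 mm. Point at the centre of the plate's top, 30 mm above the bench; z up, -x towards its knob. Fixed. The beaker's place.
- mat_top (a point): Flat grey silicone mat, 100 x 130 mm, empty at the start: the free spot. Point at the centre of its top, 2 mm above the bench; z up. Fixed.
- microsyringe_mid (a point): Thin glass microsyringe with a steel needle, 140 mm long, 10 mm thick, lying flat on the bench. Point in the middle of its barrel, 5 mm above the bench; y along the barrel. Leave it alone.
There are look-alikes about, which are no part of the job. What is shaped like the part that bears glue_mid but purple, red or turquoise is not meant.

How it is judged:
At the end, for the whole second after the job is handed in: Saline bottle in the warmer's collar (within 12 mm of its centre), iodine bottle on the dish floor (18 mm), glue bottle on the floor of the cold block's recess (18 mm), beaker on the stirrer plate (15 mm): each upright within 0.1 rad, at seat height within 4 mm, released and at rest (horizontal distance between saline_mid and warmer_seat below 0.012 m and z of saline_mid in the frame of warmer_seat between 0.0535 and 0.0615 m and angle between each of saline_mid, iodine_mid, glue_mid, beaker_mid's own z axis and vertical below 0.1 rad and linear speed of each of saline, iodine, glue, beaker below 0.02 m/s and horizontal distance between iodine_mid and dish_seat below 0.018 m and z of iodine_mid in the frame of dish_seat between 0.041 and 0.049 m and horizontal distance between glue_mid and cooler_seat below 0.018 m and z of glue_mid in the frame of cooler_seat between 0.027 and 0.035 m and horizontal distance between beaker_mid and stirrer_seat below 0.015 m and z of beaker_mid in the frame of stirrer_seat between 0.024 and 0.032 m); the robot touches nothing.
It fails at once if one of the four things is tipped over (more than 0.6 rad) (angle between any of saline_mid, iodine_mid, glue_mid, beaker_mid's own z axis and vertical above 0.6 rad).
It fails at once if one of the four things is dropped from more than about 3 cm or flung (faster than 0.8 m/s and not held by the fingers) ((linear speed of saline above 0.8 m/s and contact force between saline and the fingers below 0.3 N) or (linear speed of iodine above 0.8 m/s and contact force between iodine and the fingers below 0.3 N) or (linear speed of glue above 0.8 m/s and contact force between glue and the fingers below 0.3 N) or (linear speed of beaker above 0.8 m/s and contact force between beaker and the fingers below 0.3 N)).
It fails at once if the microsyringe is moved more than 20 mm (distance of microsyringe_mid from where it was at the start of the episode above 0.02 m).
It also fails if it takes over 141 s, if anything falls off the work surface, if the arm or the gripper's body presses on something with over 40 N, if the wrist force passes 120 N, or if a joint passes its speed limit or range.

## Working session

There is one attempt and no reset: what is moved stays moved. The work goes in short steps, Python scripts to look and compute and a shell command to move; the robot and the scene stay as the last step left them, time stands still between calls to the robot, and variables do not carry over. Pictures are saved under pics/ and viewed, at most 14 in all, crops included, and the job is handed in when it is done.

```bash
mkdir -p pics; cat > h.py <<'E'
import numpy as np, cv2
from workcell import manip
from scipy.spatial.transform import Rotation as R
def save(n,f): 
    im=manip.camera(n); cv2.imwrite(f,im[:,:,::-1]); return im
E
python3 - <<'E'
from h import *
o=manip.get_obs();print(o)
for n in("scene","top","wrist"):
    print(n,manip.camera_params(n)); save(n,f"pics/{n}0.png")
E
```

```text
{'clock': 0.0, 'joint_pos': array([-1.16462401,  0.33286554, -0.06469958,  1.46094812,  0.02160091,
        1.34990904, -0.08852428]), 'joint_velocities': array([-0.00112525, -0.00186805,  0.00064049, -0.00072683, -0.00031074,
       -0.00108369,  0.00047533]), 'tau': array([ 6.59323123e-04, -6.25442576e+01,  4.97101061e-02, -3.91612995e+01,
        1.63618522e-02,  9.98524687e-03,  1.15078123e-05]), 'position': array([0.25967917, 0.56803662, 0.20321667]), 'ee_rot': array([ 2.12749259e-01,  9.77106565e-01, -7.07321542e-04, -1.18925201e-04]), 'ft_force': array([ 0.20468612,  0.56616474, -0.35937292]), 'torque': array([-0.02393365,  0.02921863, -0.00481265]), 'grasp_force': 0.0, 'grip_width': 0.9983567283082393}
scene {'fov_y': 56.32118234869588, 'cx': 259.1080017561956, 'cy': 189.53179123080832, 'camera_from_world': array([[ 0.782175  , -0.62293132, -0.01260267, -0.43973891],
       [ 0.49519104,  0.60924939,  0.61935532, -0.35294253],
       [-0.37813766, -0.49068498,  0.78500965, -0.67944953],
       [ 0.        ,  0.        ,  0.        ,  1.        ]])}
top {'fov_y': 53.662443132385626, 'cx': 264.24105118035646, 'cy': 186.87972550201695, 'camera_from_world': array([[ 0.00263725, -0.99997902,  0.00591565,  0.04467213],
       [ 0.99182477,  0.00337037,  0.12756278, -0.60980009],
       [-0.12758004,  0.00553087,  0.99181286, -0.92048585],
       [ 0.        ,  0.        ,  0.        ,  1.        ]])}
wrist {'fov_y': 62.72876609179796, 'cx': 253.87470472313754, 'cy': 190.13130860170892, 'T_tool_cam': array([[ 2.94642930e-04,  9.53570177e-01,  3.01170766e-01,
         7.73557725e-02],
       [ 9.99999732e-01, -7.90664193e-05, -7.27983909e-04,
        -4.30708598e-04],
       [-6.70371251e-04,  3.01170899e-01, -9.53569945e-01,
        -1.69582768e-01],
       [ 0.00000000e+00,  0.00000000e+00,  0.00000000e+00,
         1.00000000e+00]])}
```

View pics/top0.png

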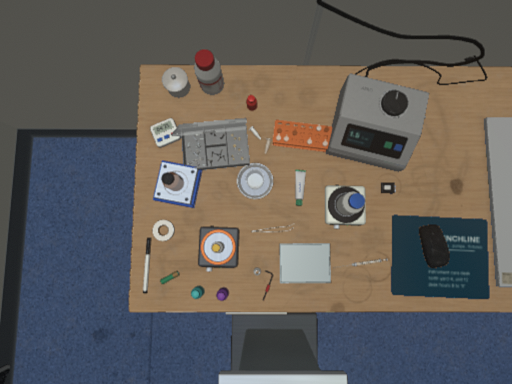

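View pics/scene0.png

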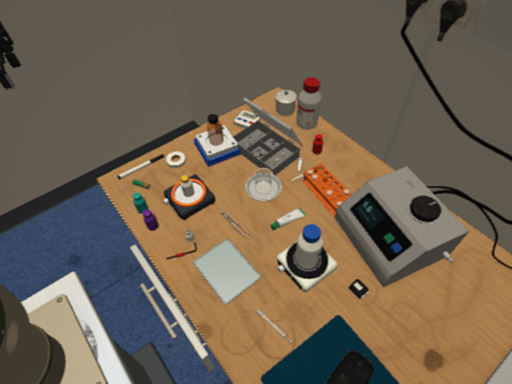

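The top view shows iodine on the cold block (172,180), beaker in the dish (255,181), saline on the stirrer (347,203), the yellow-capped glue bottle on the warmer (218,247), and the mat at (305,263). Two thin things, at (273,230) and (370,262), could be the syringe. I'll check both in a crop.

```bash
python3 - <<'E'
import cv2
a=cv2.imread('pics/top0.png')[145:305,140:400]
cv2.imwrite('pics/top0c.png',cv2.resize(a,None,fx=3,fy=3,interpolation=cv2.INTER_CUBIC))
E
```

```text
(no output)
```

View pics/top0c.png

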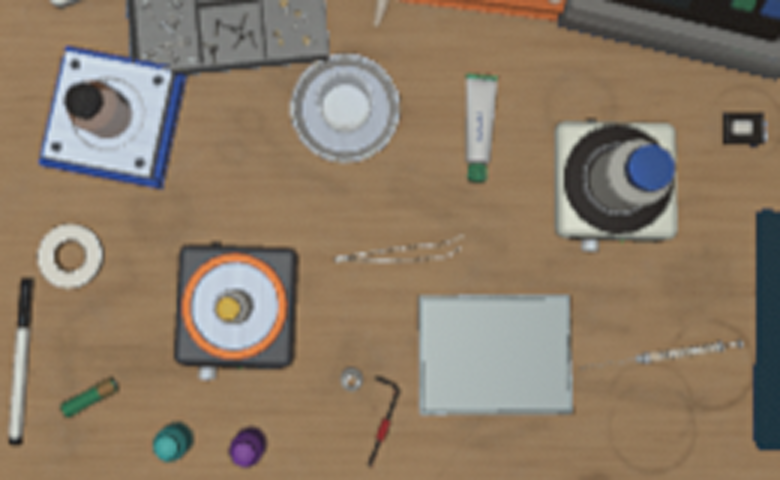

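The crop settles it. The thin rod at crop (690,352) with a needle towards the mat is the microsyringe. The thing at (400,250) is a pair of tweezers. The yellow-capped bottle at (232,306) is the glue; the turquoise (172,440) and purple (248,446) ones, and the red one further back, are the look-alikes.

```bash
cat >> h.py <<'E'
def ray(n,u,v,z):
    p=manip.camera_params(n); f=192/np.tan(np.radians(p["fov_y"])/2)
    d=np.array([(u-p["cx"])/f,-(v-p["cy"])/f,-1])
    if n=="wrist":
        o=manip.get_obs(); W=np.eye(4); W[:3,:3]=R.from_quat(o["ee_rot"]).as_matrix(); W[:3,3]=o["position"]
        T=W@p["T_tool_cam"]
    else: T=np.linalg.inv(p["camera_from_world"])
    d=T[:3,:3]@d; c=T[:3,3]; return (c+d*(z-c[2])/d[2])[:2].round(4)
def go(x,y,z,yaw=None):
    """shift in tool axes (shares) ; yaw: desired world angle of tool x axis (deg), tool down"""
    o=manip.get_obs(); r=R.from_quat(o["ee_rot"]); s=r.inv().apply(np.array([x,y,z])-o["position"])/.08
    print("now",o["position"].round(4),"shift shares",s.round(3))
    if yaw is None: yaw=np.degrees(np.arctan2(*r.as_matrix()[1::-1,0]))
    c,k=np.cos(np.radians(yaw)),np.sin(np.radians(yaw))
    t=R.from_matrix(np.array([[c,k,0],[k,-c,0],[0,0,-1]]))
    print("yaw",yaw,"turn shares",((r.inv()*t).as_rotvec(degrees=True)/45).round(3))
E
python3 - <<'E'
from h import *
for n,u,v,z in [("cooler",107.5,114,.036),("iodine cap",84,101,.12),("iod bot",124,117,.06),("dish",346,107,.012),("beaker",346,105,.059),("stir",620,179,.03),("saline",651,166,.145),("warm",235,306,.036),("glue",230,307,.092),("mat",495,354,.002),("syr0",640,360,.005),("syr1",745,344,.005),("needle",580,367,.003)]:
    print(n,ray("top",(u-1)/3+140,(v-1)/3+145,z))
go(.5,.2,.2)
E
```

```text
cooler [0.62   0.2715]
iodine cap [0.6184 0.2706]
iod bot [0.6143 0.2523]
dish [0.6302 0.0705]
beaker [0.625  0.0696]
stir [ 0.5668 -0.1621]
saline [ 0.5671 -0.1599]
warm [0.46   0.1609]
glue [0.4608 0.1584]
mat [ 0.419  -0.0578]
syr0 [ 0.4145 -0.1809]
syr1 [ 0.4281 -0.271 ]
needle [ 0.4084 -0.13  ]
now [0.2598 0.5681 0.2034] shift shares [-4.644 -2.936  0.046]
yaw 155.43202931423673 turn shares [-0.001  0.    -0.   ]
```

```bash
python3 -m inch '[[[-0.1,-0.06,0],[0,0,-0.055]],[[-0.2,-0.12,0],[0,0,-0.11]],[[-0.3,-0.18,0],[0,0,-0.165]],[[-0.4,-0.24,0],[0,0,-0.22]],[[-0.5,-0.3,0],[0,0,-0.275]],[[-0.6,-0.36,0],[0,0,-0.33]],[[-0.7,-0.42,0],[0,0,-0.385]],[[-0.8,-0.48,0],[0,0,-0.44]],[[-0.9,-0.54,0],[0,0,-0.495]],[[-1,-0.6,0],[0,0,-0.546]]]' 1 20
python3 -c "
from h import *
go(.626,.07,.2,180)"
```

```text
clock: 1.15
position: [0.3128, 0.491, 0.2037]
ee_rot: [-0.001, 1.0, -0.0, -0.0]
ft_force: [0.3, 0.0, 0.3]
grip_width: 1.0
grasp_force: 0.0
now [0.3128 0.491  0.2037] shift shares [-3.906 -5.27   0.048]
yaw 180 turn shares [-0.001 -0.     0.002]
```

```bash
for i in 1 2 3 4 5; do python3 -m inch '[[[-0.08,-0.1,0],[0,0,0]],[[-0.16,-0.2,0],[0,0,0]],[[-0.24,-0.3,0],[0,0,0]],[[-0.32,-0.4,0],[0,0,0]],[[-0.4,-0.5,0],[0,0,0]],[[-0.48,-0.6,0],[0,0,0]],[[-0.56,-0.7,0],[0,0,0]],[[-0.64,-0.8,0],[0,0,0]],[[-0.71,-0.9,0],[0,0,0]],[[-0.78,-1,0],[0,0,0]]]' | sed -n 1,2p; done
python3 -c "
from h import *
go(.626,.07,.2,180)
save('wrist','pics/w1.png')"
```

```text
clock: 2.15
position: [0.3755, 0.4109, 0.204]
clock: 3.15
position: [0.4379, 0.3309, 0.204]
clock: 4.15
position: [0.5003, 0.2509, 0.204]
clock: 5.15
position: [0.5627, 0.1709, 0.204]
clock: 6.15
position: [0.6251, 0.0909, 0.2039]
now [0.6251 0.0909 0.2039] shift shares [-0.011 -0.261  0.049]
yaw 180 turn shares [ 0. -0.  0.]
```

View pics/w1.png

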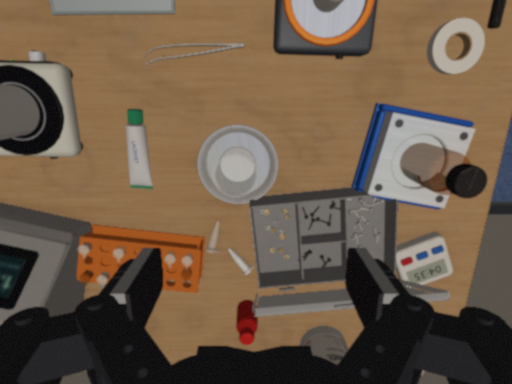

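The wrist view shows the dish rim centred at (238,164) with the beaker's bottom at (238,165), the cold block's screws averaging (422,161), and the iodine cap at (467,180).

```bash
python3 -c "
from h import *
for n,u,v,z in [('dish',237.5,164,.012),('beakerbot',238,165,.005),('cooler',422.5,161.5,.036),('iod',467,180,.12)]: print(n,ray('wrist',u,v,z))
im=cv2.imread('pics/w1.png')[110:220,180:300]; cv2.imwrite('pics/w1c.png',cv2.resize(im,None,fx=5,fy=5,interpolation=2))"
```

```text
dish [0.6304 0.0696]
beakerbot [0.6333 0.0698]
cooler [0.6225 0.2729]
iod [0.6198 0.2669]
```

View pics/w1c.png

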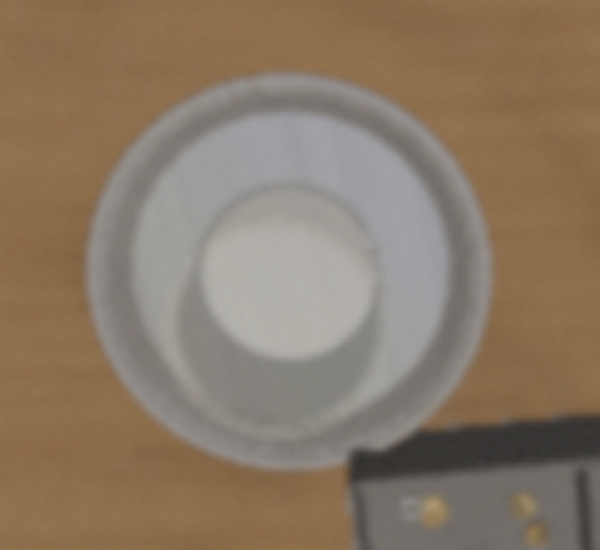

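```bash
python3 -m inch '[[[-0.02,-0.05,0.05],[0,0,0]],[[-0.04,-0.1,0.1],[0,0,0]],[[-0.06,-0.15,0.16],[0,0,0]],[[-0.06,-0.2,0.24],[0,0,0]],[[-0.06,-0.26,0.34],[0,0,0]],[[-0.06,-0.26,0.46],[0,0,0]],[[-0.06,-0.26,0.59],[0,0,0]],[[-0.06,-0.26,0.72],[0,0,0]],[[-0.06,-0.26,0.86],[0,0,0]],[[-0.06,-0.26,1],[0,0,0]]]' | sed -n 1,2p
python3 -m inch '[[[0,0,0.14],[0,0,0]],[[0,0,0.28],[0,0,0]],[[0,0,0.42],[0,0,0]],[[0,0,0.54],[0,0,0]],[[0,0,0.66],[0,0,0]],[[0,0,0.76],[0,0,0]],[[0,0,0.84],[0,0,0]],[[0,0,0.92],[0,0,0]],[[0,0,0.98],[0,0,0]],[[0,0,1],[0,0,0]]]' | sed -n 1,3p
python3 -c "
from h import *
go(.63,.07,.022,180)
save('wrist','pics/w2.png')"
```

```text
clock: 7.2
position: [0.6293, 0.071, 0.1229]
clock: 8.2
position: [0.6293, 0.0708, 0.0434]
ee_rot: [-0.0, 1.0, -0.0, -0.0]
now [0.6293 0.0708 0.0434] shift shares [-0.009 -0.01   0.268]
yaw 180 turn shares [-0.    -0.001  0.   ]
```

View pics/w2.png

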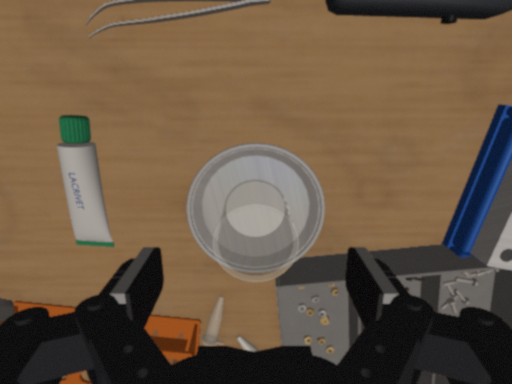

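The beaker's bottom is at (255,208), between the fingers, and its rim reaches down to row 282.

```bash
python3 -c "
from h import *
print(ray('wrist',255,209,.005),ray('wrist',256,238,.059),ray('wrist',256,209,.012))"
python3 -m inch '[[[0,0,0.05],[0,0,0]],[[0,0,0.1],[0,0,0]],[[0,0,0.15],[0,0,0]],[[0,0,0.19],[0,0,0]],[[0,0,0.22],[0,0,0]],[[0,0,0.24],[0,0,0]],[[0,0,0.25],[0,0,0]],[[0,0,0.26],[0,0,0]],[[0,0,0.27],[0,0,0]],[[0,0,0.27],[0,0,0]]]' | sed -n 1,3p
python3 -m inch '[[[0,0,0],[0,0,0]],[[0,0,0],[0,0,0]],[[0,0,0],[0,0,0]],[[0,0,0],[0,0,0]],[[0,0,0],[0,0,0]],[[0,0,0],[0,0,0]],[[0,0,0],[0,0,0]],[[0,0,0],[0,0,0]],[[0,0,0],[0,0,0]],[[0,0,0],[0,0,0]]]' 0 20
```

```text
[0.6315 0.0714] [0.6276 0.0718] [0.6288 0.0721]
clock: 9.25
position: [0.6295, 0.0708, 0.0224]
ee_rot: [-0.0, 1.0, 0.0, 0.0]
clock: 10.25
position: [0.6296, 0.0708, 0.0226]
ee_rot: [-0.0, 1.0, 0.0, 0.0]
ft_force: [-0.3, 0.3, 4.8]
grip_width: 0.531
grasp_force: 20.7
```

```bash
python3 -m inch '[[[0,0,-0.05],[0,0,0]],[[0,0,-0.12],[0,0,0]],[[0,0,-0.22],[0,0,0]],[[0,0,-0.33],[0,0,0]],[[0.02,0,-0.45],[0,0,0]],[[0.06,-0.03,-0.57],[0,0,0]],[[0.12,-0.06,-0.7],[0,0,0]],[[0.19,-0.1,-0.82],[0,0,0]],[[0.27,-0.15,-0.92],[0,0,0]],[[0.35,-0.2,-1],[0,0,0]]]'|sed -n '2p;5,6p'
python3 -m inch '[[[0.1,-0.06,0],[0,0,0]],[[0.2,-0.13,0],[0,0,0]],[[0.3,-0.2,0],[0,0,0]],[[0.4,-0.26,0],[0,0,0]],[[0.5,-0.32,0],[0,0,0]],[[0.6,-0.39,0],[0,0,0]],[[0.7,-0.46,0],[0,0,0]],[[0.8,-0.52,0],[0,0,0]],[[0.9,-0.59,0],[0,0,0]],[[1,-0.65,0],[0,0,0]]]'|sed -n '2p;5,6p'
python3 -m inch '[[[0.1,-0.06,0],[0,0,0]],[[0.2,-0.12,0],[0,0,0]],[[0.3,-0.18,0],[0,0,0]],[[0.4,-0.24,0],[0,0,0]],[[0.5,-0.3,0],[0,0,0]],[[0.6,-0.36,0.02],[0,0,0]],[[0.7,-0.42,0.05],[0,0,0]],[[0.8,-0.48,0.1],[0,0,0]],[[0.9,-0.54,0.15],[0,0,0]],[[1,-0.59,0.2],[0,0,0]]]'|sed -n '2p;5,6p'
python3 -m inch '[[[0.08,0,0.08],[0,0,0]],[[0.14,0,0.17],[0,0,0]],[[0.18,0,0.27],[0,0,0]],[[0.2,0,0.37],[0,0,0]],[[0.2,0,0.47],[0,0,0]],[[0.2,0,0.56],[0,0,0]],[[0.2,0,0.63],[0,0,0]],[[0.2,0,0.69],[0,0,0]],[[0.2,0,0.73],[0,0,0]],[[0.2,0,0.75],[0,0,0]]]'|sed -n '1,2p;4,6p'
```

```text
position: [0.6009, 0.0542, 0.1033]
grip_width: 0.529
grasp_force: 20.6
position: [0.5208, 0.0022, 0.1024]
grip_width: 0.531
grasp_force: 20.6
position: [0.4407, -0.0449, 0.0859]
grip_width: 0.534
grasp_force: 20.6
clock: 14.25
position: [0.4254, -0.0445, 0.0261]
ft_force: [0.6, 0.1, -0.8]
grip_width: 0.532
grasp_force: 20.6
```

```bash
python3 -m inch '[[[0,0,0.015],[0,0,0]],[[0,0,0.03],[0,0,0]],[[0,0,0.04],[0,0,0]],[[0,0,0.05],[0,0,0]],[[0,0,0.06],[0,0,0]],[[0,0,0.06],[0,0,0]],[[0,0,0.06],[0,0,0]],[[0,0,0.06],[0,0,0]],[[0,0,0.06],[0,0,0]],[[0,0,0.06],[0,0,0]]]'|sed -n '1,2p;4,6p'
python3 -m inch '[[[0,0,0],[0,0,0]],[[0,0,0],[0,0,0]],[[0,0,0],[0,0,0]],[[0,0,0],[0,0,0]],[[0,0,0],[0,0,0]],[[0,0,-0.02],[0,0,0]],[[0,0,-0.06],[0,0,0]],[[0,0,-0.13],[0,0,0]],[[0,0,-0.24],[0,0,0]],[[0,0,-0.36],[0,0,0]]]' 1 |sed -n '1,2p;4,6p'
```

```text
clock: 15.25
position: [0.4255, -0.0445, 0.0216]
ft_force: [-0.6, -0.5, 0.8]
grip_width: 0.532
grasp_force: 20.7
clock: 16.25
position: [0.4255, -0.0445, 0.0513]
ft_force: [-0.6, -0.9, 0.4]
grip_width: 0.998
grasp_force: 0.0
```

```bash
python3 -m inch '[[[0,0,-0.12],[0,0,0]],[[0,0,-0.24],[0,0,0]],[[0,0,-0.36],[0,0,0]],[[0,0,-0.48],[0,0,0]],[[0,0,-0.58],[0,0,0]],[[-0.02,0.02,-0.68],[0,0,0]],[[-0.05,0.06,-0.77],[0,0,0]],[[-0.1,0.12,-0.85],[0,0,0]],[[-0.15,0.2,-0.93],[0,0,0]],[[-0.2,0.3,-1],[0,0,0]]]'|sed -n '2p;4p'
python3 -m inch '[[[-0.05,0.1,-0.05],[0,0,0]],[[-0.11,0.2,-0.1],[0,0,0]],[[-0.16,0.3,-0.15],[0,0,0]],[[-0.22,0.4,-0.2],[0,0,0]],[[-0.27,0.5,-0.25],[0,0,0]],[[-0.33,0.6,-0.25],[0,0,0]],[[-0.38,0.7,-0.25],[0,0,0]],[[-0.44,0.8,-0.25],[0,0,0]],[[-0.5,0.9,-0.25],[0,0,0]],[[-0.55,1,-0.25],[0,0,0]]]'|sed -n '2p;4p'
for i in 1 2; do python3 -m inch '[[[-0.05,0.1,0],[0,0,0]],[[-0.11,0.2,0],[0,0,0]],[[-0.16,0.3,0],[0,0,0]],[[-0.22,0.4,0],[0,0,0]],[[-0.27,0.5,0],[0,0,0]],[[-0.33,0.6,0],[0,0,0]],[[-0.38,0.7,0],[0,0,0]],[[-0.44,0.8,0],[0,0,0]],[[-0.5,0.9,0],[0,0,0]],[[-0.55,1,0],[0,0,0]]]'|sed -n '2p;4p'; done
python3 -m inch '[[[-0.06,0.09,0],[0,0,0]],[[-0.12,0.18,0],[0,0,0]],[[-0.2,0.26,0],[0,0,0]],[[-0.28,0.34,0],[0,0,0]],[[-0.36,0.41,0],[0,0,0]],[[-0.44,0.48,0],[0,0,0]],[[-0.5,0.54,0],[0,0,0]],[[-0.55,0.58,0],[0,0,0]],[[-0.58,0.61,0],[0,0,0]],[[-0.58,0.62,0],[0,0,0]]]'|sed -n '1,2p;4p'
python3 -c "
from h import *
go(.62,.269,.055,180)
save('wrist','pics/w3.png')"
```

```text
position: [0.4419, -0.0198, 0.1309]
ft_force: [0.2, 1.0, 0.1]
position: [0.4858, 0.0602, 0.1502]
ft_force: [0.2, 0.1, 0.2]
position: [0.5299, 0.1402, 0.1504]
ft_force: [1.0, 0.5, 0.1]
position: [0.5739, 0.2201, 0.1504]
ft_force: [0.3, -0.7, -0.2]
clock: 21.25
position: [0.62, 0.2693, 0.1503]
ft_force: [0.1, 0.3, -0.4]
now [0.62   0.2693 0.1503] shift shares [ 0.    -0.004  1.191]
yaw 180 turn shares [ 0. -0.  0.]
```

View pics/w3.png

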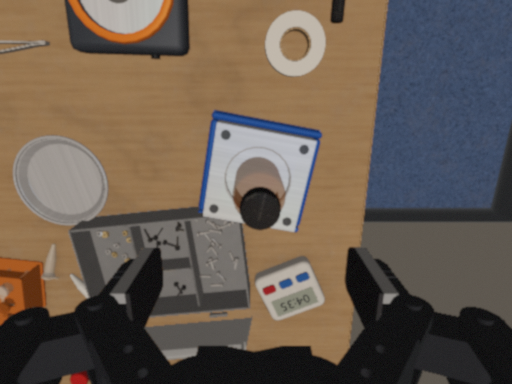

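The iodine cap is at (260,208), and the block's screws average (257,178), with the recess around (257,177). The emptied dish is at (60,181).

```bash
python3 -c "
from h import *
for n,u,v,z in [('iodcap',260,208,.12),('cooler',257,178.5,.036),('dish',60,181,.012)]: print(n,ray('wrist',u,v,z))"
```

```text
iodcap [0.6183 0.2734]
cooler [0.6207 0.2722]
dish [0.63   0.0724]
```

```bash
python3 -m inch '[[[0.01,0.02,0.06],[0,0,0]],[[0.02,0.035,0.14],[0,0,0]],[[0.02,0.035,0.24],[0,0,0]],[[0.02,0.035,0.36],[0,0,0]],[[0.02,0.035,0.48],[0,0,0]],[[0.02,0.035,0.6],[0,0,0]],[[0.02,0.035,0.72],[0,0,0]],[[0.02,0.035,0.83],[0,0,0]],[[0.02,0.035,0.92],[0,0,0]],[[0.02,0.035,1],[0,0,0]]]'|sed -n '2p;4p'
python3 -m inch '[[[0,0,0.06],[0,0,0]],[[0,0,0.11],[0,0,0]],[[0,0,0.15],[0,0,0]],[[0,0,0.18],[0,0,0]],[[0,0,0.2],[0,0,0]],[[0,0,0.21],[0,0,0]],[[0,0,0.21],[0,0,0]],[[0,0,0.21],[0,0,0]],[[0,0,0.21],[0,0,0]],[[0,0,0.21],[0,0,0]]]'|sed -n '2p;4p'
python3 -m inch '[[[0,0,0],[0,0,0]],[[0,0,0],[0,0,0]],[[0,0,0],[0,0,0]],[[0,0,0],[0,0,0]],[[0,0,0],[0,0,0]],[[0,0,0],[0,0,0]],[[0,0,0],[0,0,0]],[[0,0,0],[0,0,0]],[[0,0,0],[0,0,0]],[[0,0,0],[0,0,0]]]' 0 30|sed -n '1,2p;4,6p'
```

```text
position: [0.6182, 0.2719, 0.0697]
ft_force: [0.4, 0.3, 0.0]
position: [0.6184, 0.272, 0.0538]
ft_force: [-0.5, -0.7, -0.8]
clock: 24.3
position: [0.6185, 0.272, 0.0539]
ft_force: [-0.1, -0.1, 4.1]
grip_width: 0.452
grasp_force: 30.3
```

```bash
python3 -m inch '[[[0,0,-0.04],[0,0,0]],[[0,0,-0.1],[0,0,0]],[[0,0,-0.18],[0,0,0]],[[0,0,-0.27],[0,0,0]],[[0,0,-0.36],[0,0,0]],[[0,-0.02,-0.45],[0,0,0]],[[0,-0.06,-0.53],[0,0,0]],[[0,-0.11,-0.6],[0,0,0]],[[0,-0.17,-0.66],[0,0,0]],[[0,-0.25,-0.7],[0,0,0]]]'|sed -n '2p;5,6p'
python3 -m inch '[[[-0.01,-0.1,0],[0,0,0]],[[-0.02,-0.2,0],[0,0,0]],[[-0.03,-0.3,0],[0,0,0]],[[-0.04,-0.4,0],[0,0,0]],[[-0.05,-0.5,0],[0,0,0]],[[-0.06,-0.6,0],[0,0,0]],[[-0.07,-0.7,0],[0,0,0]],[[-0.08,-0.8,0],[0,0,0]],[[-0.09,-0.9,0],[0,0,0]],[[-0.1,-1,0],[0,0,0]]]'|sed -n '2p;5,6p'
python3 -m inch '[[[-0.01,-0.1,0],[0,0,0]],[[-0.02,-0.2,0],[0,0,0]],[[-0.03,-0.3,0],[0,0,0]],[[-0.04,-0.4,0],[0,0,0]],[[-0.05,-0.5,0.03],[0,0,0]],[[-0.05,-0.6,0.08],[0,0,0]],[[-0.05,-0.7,0.15],[0,0,0]],[[-0.05,-0.8,0.23],[0,0,0]],[[-0.05,-0.9,0.31],[0,0,0]],[[-0.05,-1,0.4],[0,0,0]]]'|sed -n '2p;5,6p'
python3 -m inch '[[[0,-0.09,0.09],[0,0,0]],[[0,-0.16,0.18],[0,0,0]],[[0,-0.21,0.27],[0,0,0]],[[0,-0.24,0.35],[0,0,0]],[[0,-0.26,0.43],[0,0,0]],[[0,-0.26,0.49],[0,0,0]],[[0,-0.26,0.54],[0,0,0]],[[0,-0.26,0.57],[0,0,0]],[[0,-0.26,0.58],[0,0,0]],[[0,-0.26,0.58],[0,0,0]]]'|sed -n '1,2p;4,6p'
```

```text
position: [0.6183, 0.2516, 0.1101]
grip_width: 0.459
grasp_force: 30.3
position: [0.6263, 0.1713, 0.1096]
grip_width: 0.46
grasp_force: 30.3
position: [0.6302, 0.0913, 0.0769]
grip_width: 0.461
grasp_force: 30.3
clock: 28.3
position: [0.6303, 0.0713, 0.0313]
ft_force: [0.2, 0.5, -0.3]
grip_width: 0.458
grasp_force: 30.3
```

```bash
python3 -m inch '[[[0,0,0.015],[0,0,0]],[[0,0,0.03],[0,0,0]],[[0,0,0.04],[0,0,0]],[[0,0,0.05],[0,0,0]],[[0,0,0.058],[0,0,0]],[[0,0,0.058],[0,0,0]],[[0,0,0.058],[0,0,0]],[[0,0,0.058],[0,0,0]],[[0,0,0.058],[0,0,0]],[[0,0,0.058],[0,0,0]]]'|sed -n '1,2p;4,6p'
python3 -m inch '[[[0,0,0],[0,0,0]],[[0,0,0],[0,0,0]],[[0,0,0],[0,0,0]],[[0,0,0],[0,0,0]],[[0,0,0],[0,0,0]],[[0,0,-0.02],[0,0,0]],[[0,0,-0.06],[0,0,0]],[[0,0,-0.13],[0,0,0]],[[0,0,-0.24],[0,0,0]],[[0,0,-0.36],[0,0,0]]]' 1 |sed -n '1,2p;4,6p'
python3 -m inch '[[[0,0,-0.12],[0,0,0]],[[0,0,-0.24],[0,0,0]],[[0,0,-0.36],[0,0,0]],[[0,0,-0.48],[0,0,0]],[[0,0,-0.58],[0,0,0]],[[0.02,0.02,-0.68],[0,0,0]],[[0.05,0.04,-0.77],[0,0,0]],[[0.1,0.07,-0.85],[0,0,0]],[[0.18,0.1,-0.93],[0,0,0]],[[0.27,0.14,-1],[0,0,0]]]'|sed -n '2p;4p'
python3 -m inch '[[[0.1,0.05,0],[0,0,0]],[[0.2,0.1,0],[0,0,0]],[[0.3,0.15,0],[0,0,0]],[[0.4,0.21,0],[0,0,0]],[[0.5,0.26,0],[0,0,0]],[[0.6,0.31,0],[0,0,0]],[[0.7,0.36,0],[0,0,0]],[[0.8,0.42,0],[0,0,0]],[[0.9,0.47,0],[0,0,0]],[[1,0.52,0],[0,0,0]]]'|sed -n '2p;4p'
python3 -m inch '[[[0.1,0.05,0],[0,0,0]],[[0.2,0.1,0],[0,0,0]],[[0.3,0.15,0],[0,0,0]],[[0.4,0.21,0],[0,0,0]],[[0.5,0.26,0],[0,0,0]],[[0.6,0.31,0],[0,0,0]],[[0.69,0.36,0],[0,0,0]],[[0.77,0.4,0],[0,0,0]],[[0.82,0.44,0],[0,0,0]],[[0.85,0.45,0],[0,0,0]]]'|sed -n '1,2p;4p'
python3 -c "
from h import *
go(.46,.16,.04,180)
save('wrist','pics/w4.png')"
```

```text
clock: 29.3
position: [0.6306, 0.0712, 0.0269]
ft_force: [0.2, 0.7, 4.0]
grip_width: 0.459
grasp_force: 30.8
clock: 30.3
position: [0.6304, 0.0712, 0.0563]
ft_force: [0.6, -0.1, 0.3]
grip_width: 0.999
grasp_force: 0.0
position: [0.608, 0.0826, 0.1358]
ft_force: [0.3, -0.8, 0.8]
position: [0.528, 0.1243, 0.1354]
ft_force: [0.1, 0.7, 0.4]
clock: 33.3
position: [0.4603, 0.1604, 0.1354]
ft_force: [1.0, -0.1, 0.3]
now [0.4603 0.1604 0.1354] shift shares [ 0.004 -0.005  1.193]
yaw 180 turn shares [0.    0.    0.001]
```

View pics/w4.png

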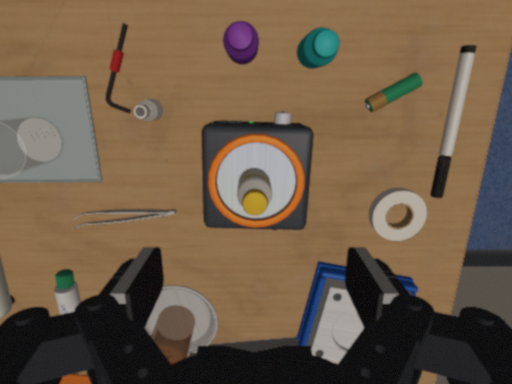

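The glue cap is at (255,203) and the collar is centred at (257,182). The iodine stands in the dish and the beaker on the mat.

```bash
python3 -c "
from h import *
for n,u,v,z in [('glue',255,203.5,.092),('warm',257,182,.036),('beaker bottom',39,140,.005)]: print(n,ray('wrist',u,v,z))"
```

```text
glue [0.4601 0.161 ]
warm [0.4602 0.163 ]
beaker bottom [ 0.4277 -0.044 ]
```

```bash
python3 -m inch '[[[0,0.01,0.06],[0,0,0]],[[0,0.01,0.14],[0,0,0]],[[0,0.01,0.24],[0,0,0]],[[0,0.01,0.36],[0,0,0]],[[0,0.01,0.48],[0,0,0]],[[0,0.01,0.6],[0,0,0]],[[0,0.01,0.72],[0,0,0]],[[0,0.01,0.83],[0,0,0]],[[0,0.01,0.92],[0,0,0]],[[0,0.01,1],[0,0,0]]]'|sed -n '2p;4p'
python3 -m inch '[[[0,0,0.06],[0,0,0]],[[0,0,0.11],[0,0,0]],[[0,0,0.15],[0,0,0]],[[0,0,0.17],[0,0,0]],[[0,0,0.18],[0,0,0]],[[0,0,0.18],[0,0,0]],[[0,0,0.18],[0,0,0]],[[0,0,0.18],[0,0,0]],[[0,0,0.18],[0,0,0]],[[0,0,0.18],[0,0,0]]]'|sed -n '2p;4p'
python3 -m inch '[[[0,0,0],[0,0,0]],[[0,0,0],[0,0,0]],[[0,0,0],[0,0,0]],[[0,0,0],[0,0,0]],[[0,0,0],[0,0,0]],[[0,0,0],[0,0,0]],[[0,0,0],[0,0,0]],[[0,0,0],[0,0,0]],[[0,0,0],[0,0,0]],[[0,0,0],[0,0,0]]]' 0 20|sed -n '1,2p;4,6p'
```

```text
position: [0.4606, 0.1608, 0.0547]
ft_force: [0.3, 0.1, 0.5]
position: [0.4607, 0.1608, 0.0411]
ft_force: [0.7, -0.2, -0.6]
clock: 36.35
position: [0.4608, 0.1607, 0.0411]
ft_force: [-0.8, -1.3, 4.1]
grip_width: 0.293
grasp_force: 19.6
```

```bash
python3 -m inch '[[[0,0,-0.04],[0,0,0]],[[0,0,-0.1],[0,0,0]],[[0,0,-0.18],[0,0,0]],[[0,0,-0.27],[0,0,0]],[[0,0,-0.36],[0,0,0]],[[-0.02,0.02,-0.45],[0,0,0]],[[-0.06,0.04,-0.53],[0,0,0]],[[-0.11,0.07,-0.6],[0,0,0]],[[-0.17,0.12,-0.66],[0,0,0]],[[-0.25,0.17,-0.7],[0,0,0]]]'|sed -n '2p;5,6p'
python3 -m inch '[[[-0.1,0.07,0],[0,0,0]],[[-0.2,0.14,0],[0,0,0]],[[-0.3,0.21,0],[0,0,0]],[[-0.4,0.28,0],[0,0,0]],[[-0.5,0.35,0],[0,0,0]],[[-0.6,0.42,0],[0,0,0]],[[-0.7,0.49,0],[0,0,0]],[[-0.8,0.56,0],[0,0,0]],[[-0.9,0.63,0],[0,0,0]],[[-1,0.7,0],[0,0,0]]]'|sed -n '2p;5,6p'
python3 -m inch '[[[-0.1,0.07,0],[0,0,0]],[[-0.2,0.14,0],[0,0,0]],[[-0.3,0.21,0],[0,0,0]],[[-0.4,0.28,0],[0,0,0]],[[-0.5,0.35,0],[0,0,0]],[[-0.59,0.41,0],[0,0,0]],[[-0.66,0.46,0.02],[0,0,0]],[[-0.71,0.49,0.07],[0,0,0]],[[-0.74,0.52,0.13],[0,0,0]],[[-0.75,0.52,0.2],[0,0,0]]]'|sed -n '2p;5,6p'
python3 -m inch '[[[0,0,0.08],[0,0,0]],[[0,0,0.16],[0,0,0]],[[0,0,0.24],[0,0,0]],[[0,0,0.31],[0,0,0]],[[0,0,0.37],[0,0,0]],[[0,0,0.41],[0,0,0]],[[0,0,0.44],[0,0,0]],[[0,0,0.45],[0,0,0]],[[0,0,0.45],[0,0,0]],[[0,0,0.45],[0,0,0]]]'|sed -n '1,2p;4,6p'
```

```text
position: [0.4812, 0.1749, 0.0974]
grip_width: 0.288
grasp_force: 19.5
position: [0.5613, 0.2308, 0.0969]
grip_width: 0.292
grasp_force: 19.5
position: [0.6206, 0.2722, 0.0803]
grip_width: 0.29
grasp_force: 19.5
clock: 40.35
position: [0.6208, 0.272, 0.0452]
ft_force: [0.3, -0.3, 0.3]
grip_width: 0.293
grasp_force: 19.5
```

```bash
python3 -m inch '[[[0,0,0.015],[0,0,0]],[[0,0,0.03],[0,0,0]],[[0,0,0.04],[0,0,0]],[[0,0,0.05],[0,0,0]],[[0,0,0.055],[0,0,0]],[[0,0,0.055],[0,0,0]],[[0,0,0.055],[0,0,0]],[[0,0,0.055],[0,0,0]],[[0,0,0.055],[0,0,0]],[[0,0,0.055],[0,0,0]]]'|sed -n '1,2p;4,6p'
python3 -m inch '[[[0,0,0],[0,0,0]],[[0,0,0],[0,0,0]],[[0,0,0],[0,0,0]],[[0,0,0],[0,0,0]],[[0,0,0],[0,0,0]],[[0,0,-0.02],[0,0,0]],[[0,0,-0.06],[0,0,0]],[[0,0,-0.13],[0,0,0]],[[0,0,-0.24],[0,0,0]],[[0,0,-0.36],[0,0,0]]]' 1 |sed -n '1,2p;4,6p'
python3 -m inch '[[[0,0,-0.12],[0,0,0]],[[0,0,-0.24],[0,0,0]],[[0,0,-0.36],[0,0,0]],[[0,0,-0.48],[0,0,0]],[[0,-0.02,-0.58],[0,0,0]],[[0,-0.06,-0.68],[0,0,0]],[[0,-0.12,-0.77],[0,0,0]],[[0,-0.2,-0.85],[0,0,0]],[[0,-0.3,-0.93],[0,0,0]],[[0,-0.4,-1],[0,0,0]]]'|sed -n '2p;4p'
python3 -m inch '[[[0.01,-0.1,-0.05],[0,0,0]],[[0.03,-0.2,-0.1],[0,0,0]],[[0.04,-0.3,-0.15],[0,0,0]],[[0.05,-0.4,-0.2],[0,0,0]],[[0.07,-0.5,-0.25],[0,0,0]],[[0.08,-0.6,-0.25],[0,0,0]],[[0.09,-0.7,-0.25],[0,0,0]],[[0.11,-0.8,-0.25],[0,0,0]],[[0.12,-0.9,-0.25],[0,0,0]],[[0.135,-1,-0.25],[0,0,0]]]'|sed -n '2p;4p'
for i in 1 2 3; do python3 -m inch '[[[0.01,-0.1,0],[0,0,0]],[[0.03,-0.2,0],[0,0,0]],[[0.04,-0.3,0],[0,0,0]],[[0.05,-0.4,0],[0,0,0]],[[0.07,-0.5,0],[0,0,0]],[[0.08,-0.6,0],[0,0,0]],[[0.09,-0.7,0],[0,0,0]],[[0.11,-0.8,0],[0,0,0]],[[0.12,-0.9,0],[0,0,0]],[[0.135,-1,0],[0,0,0]]]'|sed -n '2p;4p'; done
python3 -m inch '[[[0.01,-0.12,0],[0,0,0]],[[0.03,-0.25,0],[0,0,0]],[[0.04,-0.38,0],[0,0,0]],[[0.05,-0.51,0],[0,0,0]],[[0.07,-0.64,0],[0,0,0]],[[0.08,-0.76,0],[0,0,0]],[[0.09,-0.86,0],[0,0,0]],[[0.11,-0.93,0],[0,0,0]],[[0.12,-0.98,0],[0,0,0]],[[0.135,-1,0],[0,0,0]]]'|sed -n '1,2p;4p'
python3 -c "
from h import *
go(.567,-.161,.076,180)
save('wrist','pics/w5.png')"
```

```text
clock: 41.35
position: [0.621, 0.2721, 0.0411]
ft_force: [-1.8, -0.8, 5.1]
grip_width: 0.297
grasp_force: 20.3
clock: 42.35
position: [0.6208, 0.272, 0.0704]
ft_force: [-0.5, 0.7, 0.0]
grip_width: 0.997
grasp_force: 0.0
position: [0.6207, 0.2389, 0.1499]
ft_force: [-0.0, -0.4, -0.2]
position: [0.6097, 0.1592, 0.1692]
ft_force: [-0.9, 0.5, -0.3]
position: [0.599, 0.0793, 0.1694]
ft_force: [-0.7, -0.3, 0.1]
position: [0.5882, -0.0007, 0.1694]
ft_force: [0.8, -0.3, -0.2]
position: [0.5774, -0.0807, 0.1694]
ft_force: [0.3, 0.3, -0.1]
clock: 48.35
position: [0.5666, -0.1604, 0.1693]
ft_force: [-0.1, -0.4, 0.1]
now [ 0.5666 -0.1604  0.1693] shift shares [-0.005 -0.008  1.166]
yaw 180 turn shares [ 0. -0. -0.]
```

View pics/w5.png

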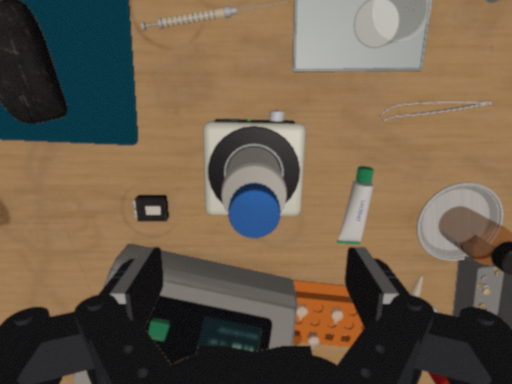

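The saline cap is at (254,210) and the plate is centred near (253,170). The grey instrument's near edge runs (130,250)–(295,280), so I'll check how close it is.

```bash
python3 -c "
from h import *
print(ray('wrist',254,210.5,.145),ray('wrist',253,170,.03))
for z in (0,.03,.06,.09,.12): print(z,ray('wrist',295,280,z),ray('wrist',130,247,z),ray('top',330,157,z),ray('top',410,166,z))"
```

```text
[ 0.5643 -0.1604] [ 0.5653 -0.1613]
0 [ 0.713  -0.1094] [ 0.6674 -0.3087] [ 0.6954 -0.1285] [ 0.6719 -0.3407]
0.03 [ 0.6932 -0.114 ] [ 0.6516 -0.2956] [ 0.6891 -0.123 ] [ 0.6663 -0.3288]
0.06 [ 0.6733 -0.1185] [ 0.6358 -0.2825] [ 0.6828 -0.1175] [ 0.6607 -0.3169]
0.09 [ 0.6535 -0.123 ] [ 0.62   -0.2693] [ 0.6765 -0.1121] [ 0.6551 -0.305 ]
0.12 [ 0.6337 -0.1275] [ 0.6042 -0.2562] [ 0.6702 -0.1066] [ 0.6495 -0.2931]
```

```bash
python3 -m inch '[[[0.01,0,0.06],[0,0,0]],[[0.01,0,0.14],[0,0,0]],[[0.01,0,0.24],[0,0,0]],[[0.01,0,0.36],[0,0,0]],[[0.01,0,0.48],[0,0,0]],[[0.01,0,0.6],[0,0,0]],[[0.01,0,0.72],[0,0,0]],[[0.01,0,0.83],[0,0,0]],[[0.01,0,0.92],[0,0,0]],[[0.01,0,1],[0,0,0]]]'|sed -n '2p;4p'
python3 -m inch '[[[0,0,0.05],[0,0,0]],[[0,0,0.09],[0,0,0]],[[0,0,0.12],[0,0,0]],[[0,0,0.15],[0,0,0]],[[0,0,0.16],[0,0,0]],[[0,0,0.165],[0,0,0]],[[0,0,0.165],[0,0,0]],[[0,0,0.165],[0,0,0]],[[0,0,0.165],[0,0,0]],[[0,0,0.165],[0,0,0]]]'|sed -n '2p;4p'
python3 -m inch '[[[0,0,0],[0,0,0]],[[0,0,0],[0,0,0]],[[0,0,0],[0,0,0]],[[0,0,0],[0,0,0]],[[0,0,0],[0,0,0]],[[0,0,0],[0,0,0]],[[0,0,0],[0,0,0]],[[0,0,0],[0,0,0]],[[0,0,0],[0,0,0]],[[0,0,0],[0,0,0]]]' 0 35|sed -n '1,2p;4,6p'
```

```text
position: [0.5658, -0.16, 0.0887]
ft_force: [0.3, -0.5, 1.0]
position: [0.5659, -0.1601, 0.0762]
ft_force: [-1.0, 0.9, 0.2]
clock: 51.4
position: [0.5661, -0.1602, 0.0765]
ft_force: [-0.7, -0.6, 5.9]
grip_width: 0.534
grasp_force: 35.3
```

Width 0.534 is too small for a 52 mm bottle, so the pads may be on the shoulder. I'll take a look.

```bash
python3 -c "
from h import *
a=save('scene','pics/s2.png')[170:310,230:390,::-1]; b=manip.camera('wrist')[150:300,150:360,::-1]
a=cv2.resize(a,None,fx=4,fy=4,interpolation=2)[:560]; b=cv2.resize(b,(0,0),fx=.75*1,fy=.75)
cv2.imwrite('pics/s2c.png',a)"
```

```text
(no output)
```

View pics/s2c.png

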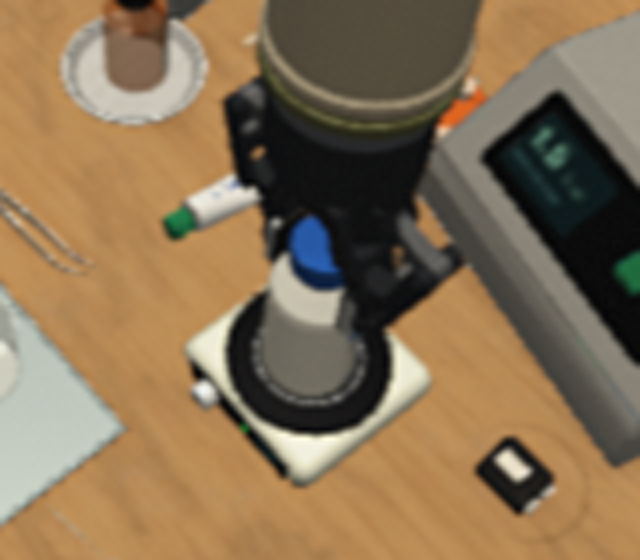

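```bash
python3 -m inch '[[[0,0,0],[0,0,0]],[[0,0,0],[0,0,0]],[[0,0,0],[0,0,0]],[[0,0,0],[0,0,0]],[[0,0,0],[0,0,0]],[[0,0,0.01],[0,0,0]],[[0,0,0.02],[0,0,0]],[[0,0,0.03],[0,0,0]],[[0,0,0.035],[0,0,0]],[[0,0,0.035],[0,0,0]]]' 0.8|sed -n '1,2p;4,6p'
python3 -m inch '[[[0,0,0],[0,0,0]],[[0,0,0],[0,0,0]],[[0,0,0],[0,0,0]],[[0,0,0],[0,0,0]],[[0,0,0],[0,0,0]],[[0,0,0],[0,0,0]],[[0,0,0],[0,0,0]],[[0,0,0],[0,0,0]],[[0,0,0],[0,0,0]],[[0,0,0],[0,0,0]]]' 0 35|sed -n '1,2p;4,6p'
```

```text
clock: 52.5
position: [0.5658, -0.16, 0.0732]
ft_force: [-1.0, 0.1, -0.4]
grip_width: 0.796
grasp_force: 0.0
clock: 53.5
position: [0.5661, -0.1603, 0.0737]
ft_force: [-1.2, -1.0, 7.3]
grip_width: 0.554
grasp_force: 35.5
```

```bash
python3 -m inch '[[[0,0,-0.02],[0,0,0]],[[0,0,-0.04],[0,0,0]],[[0,0,-0.07],[0,0,0]],[[0,0,-0.1],[0,0,0]],[[0,0,-0.13],[0,0,0]],[[0,0,-0.16],[0,0,0]],[[0,0,-0.18],[0,0,0]],[[0,0,-0.19],[0,0,0]],[[0,0,-0.2],[0,0,0]],[[0,0,-0.2],[0,0,0]]]' - 45|sed -n '1,6p'
python3 -c "
from h import *
a=save('scene','pics/s3.png')[150:310,220:400,::-1]
cv2.imwrite('pics/s3c.png',cv2.resize(a,None,fx=3.5,fy=3.5,interpolation=2))"
```

```text
clock: 54.5
position: [0.5659, -0.1601, 0.0894]
ee_rot: [0.0, 1.0, 0.0, 0.0]
ft_force: [-0.2, 0.2, -1.6]
grip_width: 0.546
grasp_force: 44.4
```

View pics/s3c.png

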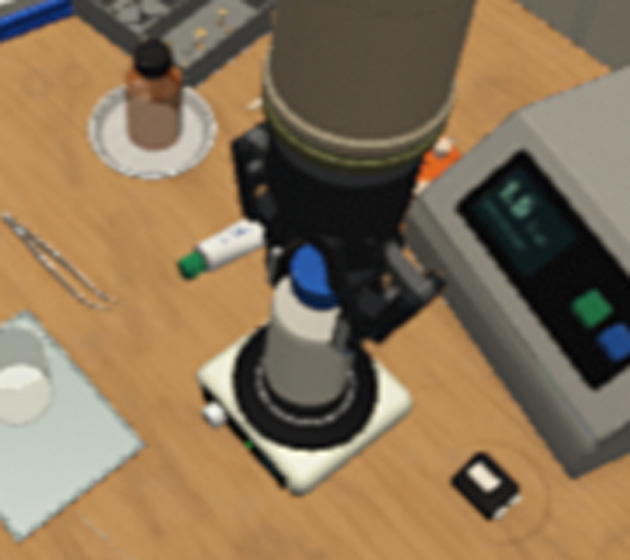

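The bottle lifted straight and is held, so I'll carry it to the warmer.

```bash
python3 -m inch '[[[0,0,-0.04],[0,0,0]],[[0,0,-0.08],[0,0,0]],[[0,0,-0.14],[0,0,0]],[[0.01,0.02,-0.2],[0,0,0]],[[0.02,0.04,-0.26],[0,0,0]],[[0.03,0.07,-0.32],[0,0,0]],[[0.05,0.11,-0.37],[0,0,0]],[[0.06,0.16,-0.41],[0,0,0]],[[0.08,0.22,-0.44],[0,0,0]],[[0.1,0.3,-0.45],[0,0,0]]]'|sed -n '2p;4,6p'
for i in 1 2 3; do python3 -m inch '[[[0.03,0.1,0],[0,0,0]],[[0.07,0.2,0],[0,0,0]],[[0.1,0.3,0],[0,0,0]],[[0.14,0.4,0],[0,0,0]],[[0.17,0.5,0],[0,0,0]],[[0.21,0.6,0],[0,0,0]],[[0.25,0.7,0],[0,0,0]],[[0.28,0.8,0],[0,0,0]],[[0.31,0.9,0],[0,0,0]],[[0.35,1,0],[0,0,0]]]'|sed -n '2p;4,6p'; done
python3 -m inch '[[[0.03,0.1,0],[0,0,0]],[[0.06,0.2,0],[0,0,0]],[[0.09,0.3,0],[0,0,0]],[[0.11,0.4,0],[0,0,0]],[[0.13,0.49,0],[0,0,0]],[[0.15,0.57,0],[0,0,0]],[[0.16,0.64,0],[0,0,0]],[[0.17,0.69,0],[0,0,0]],[[0.17,0.72,0],[0,0,0]],[[0.17,0.73,0],[0,0,0]]]'|sed -n '1,2p;4,6p'
python3 -c "
from h import *
go(.460,.162,.0737,180)
save('top','pics/t2.png')"
```

```text
position: [0.5578, -0.1357, 0.1256]
ft_force: [-0.6, 0.2, -1.8]
grip_width: 0.542
grasp_force: 44.4
position: [0.5297, -0.0554, 0.1254]
ft_force: [-0.5, -0.0, -0.7]
grip_width: 0.547
grasp_force: 44.4
position: [0.5017, 0.0246, 0.1254]
ft_force: [0.4, -0.4, -1.5]
grip_width: 0.548
grasp_force: 44.4
position: [0.4737, 0.1046, 0.1254]
ft_force: [-0.6, -0.3, -1.0]
grip_width: 0.543
grasp_force: 44.4
clock: 59.55
position: [0.4603, 0.1625, 0.1253]
ft_force: [-0.9, 0.3, -0.7]
grip_width: 0.546
grasp_force: 44.4
now [0.4603 0.1625 0.1253] shift shares [ 0.004 -0.006  0.645]
yaw 180 turn shares [0. 0. 0.]
```

```bash
python3 -m inch '[[[0,0,0.05],[0,0,0]],[[0,0,0.12],[0,0,0]],[[0,0,0.2],[0,0,0]],[[0,0,0.28],[0,0,0]],[[0,0,0.36],[0,0,0]],[[0,0,0.44],[0,0,0]],[[0,0,0.5],[0,0,0]],[[0,0,0.54],[0,0,0]],[[0,0,0.57],[0,0,0]],[[0,0,0.58],[0,0,0]]]'|sed -n '1,2p;4,6p'
python3 -m inch '[[[0,0,0.015],[0,0,0]],[[0,0,0.03],[0,0,0]],[[0,0,0.04],[0,0,0]],[[0,0,0.05],[0,0,0]],[[0,0,0.06],[0,0,0]],[[0,0,0.065],[0,0,0]],[[0,0,0.065],[0,0,0]],[[0,0,0.065],[0,0,0]],[[0,0,0.065],[0,0,0]],[[0,0,0.065],[0,0,0]]]'|sed -n '1,2p;4,6p'
```

```text
clock: 60.6
position: [0.4602, 0.1623, 0.0788]
ft_force: [-0.0, -0.7, -1.2]
grip_width: 0.548
grasp_force: 44.4
clock: 61.6
position: [0.4603, 0.1623, 0.0739]
ft_force: [-0.7, -1.5, 0.6]
grip_width: 0.549
grasp_force: 44.8
```

```bash
python3 -m inch '[[[0,0,0],[0,0,0]],[[0,0,0],[0,0,0]],[[0,0,0],[0,0,0]],[[0,0,0],[0,0,0]],[[0,0,0],[0,0,0]],[[0,0,-0.02],[0,0,0]],[[0,0,-0.06],[0,0,0]],[[0,0,-0.13],[0,0,0]],[[0,0,-0.24],[0,0,0]],[[0,0,-0.36],[0,0,0]]]' 1 20|sed -n '1,2p;4,6p'
python3 -m inch '[[[0,0,-0.1],[0,0,0]],[[0,0,-0.2],[0,0,0]],[[0,0,-0.3],[0,0,0]],[[0,0,-0.4],[0,0,0]],[[0,0,-0.5],[0,0,0]],[[0,0,-0.58],[0,0,0]],[[0,0,-0.65],[0,0,0]],[[0,-0.02,-0.7],[0,0,0]],[[0,-0.05,-0.74],[0,0,0]],[[0,-0.1,-0.76],[0,0,0]]]'|sed -n '2p;4p'
python3 -m inch '[[[0.02,-0.1,0],[0,0,0]],[[0.04,-0.2,0],[0,0,0]],[[0.06,-0.3,0],[0,0,0]],[[0.08,-0.4,0],[0,0,0]],[[0.1,-0.5,0],[0,0,0]],[[0.12,-0.6,0],[0,0,0]],[[0.14,-0.7,0],[0,0,0]],[[0.16,-0.8,0],[0,0,0]],[[0.18,-0.9,0],[0,0,0]],[[0.2,-1,0],[0,0,0]]]'|sed -n '2p;4p'
python3 -m inch '[[[0.02,-0.1,0],[0,0,0]],[[0.04,-0.2,0],[0,0,0]],[[0.06,-0.3,0],[0,0,0]],[[0.08,-0.4,0],[0,0,0]],[[0.1,-0.5,0],[0,0,0]],[[0.12,-0.6,0.06],[0,0,0]],[[0.14,-0.7,0.13],[0,0,0]],[[0.16,-0.8,0.21],[0,0,0]],[[0.19,-0.9,0.3],[0,0,0]],[[0.22,-1,0.39],[0,0,0]]]'|sed -n '2p;4p'
python3 -m inch '[[[0,-0.09,0.08],[0,0,0]],[[0,-0.18,0.16],[0,0,0]],[[0,-0.26,0.23],[0,0,0]],[[0,-0.34,0.3],[0,0,0]],[[0,-0.4,0.35],[0,0,0]],[[0,-0.44,0.38],[0,0,0]],[[0,-0.47,0.4],[0,0,0]],[[0,-0.48,0.4],[0,0,0]],[[0,-0.48,0.4],[0,0,0]],[[0,-0.48,0.4],[0,0,0]]]'|sed -n '1,2p;4p'
python3 -c "
from h import *
go(.4265,-.0445,.0216,180)
save('wrist','pics/w6.png')"
```

```text
clock: 62.6
position: [0.4603, 0.1624, 0.1035]
ft_force: [-0.1, -0.4, 0.1]
grip_width: 1.001
grasp_force: 0.0
position: [0.4603, 0.1542, 0.1636]
ft_force: [-0.5, -1.2, -0.1]
position: [0.4441, 0.0737, 0.1634]
ft_force: [-0.5, 0.9, -0.5]
position: [0.4263, -0.0063, 0.1313]
ft_force: [-0.6, -0.5, -0.5]
clock: 66.6
position: [0.4268, -0.0439, 0.1003]
ft_force: [0.1, 0.1, -0.3]
now [ 0.4268 -0.0439  0.1003] shift shares [ 0.005 -0.008  0.984]
yaw 180 turn shares [0.    0.001 0.   ]
```

View pics/w6.png

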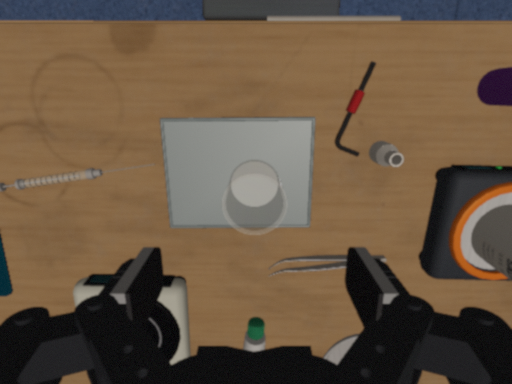

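The beaker stands at (255,184), centred between the fingers, and the saline's base can just be seen inside the collar at the right edge.

```bash
python3 -m inch '[[[0,0,0.1],[0,0,0]],[[0,0,0.22],[0,0,0]],[[0,0,0.35],[0,0,0]],[[0,0,0.48],[0,0,0]],[[0,0,0.6],[0,0,0]],[[0,0,0.72],[0,0,0]],[[0,0,0.82],[0,0,0]],[[0,0,0.9],[0,0,0]],[[0,0,0.96],[0,0,0]],[[0,0,0.98],[0,0,0]]]'|sed -n '2p;4p'
python3 -m inch '[[[0,0,0],[0,0,0]],[[0,0,0],[0,0,0]],[[0,0,0],[0,0,0]],[[0,0,0],[0,0,0]],[[0,0,0],[0,0,0]],[[0,0,0],[0,0,0]],[[0,0,0],[0,0,0]],[[0,0,0],[0,0,0]],[[0,0,0],[0,0,0]],[[0,0,0],[0,0,0]]]' 0 20|sed -n '1,2p;4,6p'
python3 -m inch '[[[0,0,-0.05],[0,0,0]],[[0,0,-0.12],[0,0,0]],[[0,0,-0.22],[0,0,0]],[[0,0,-0.33],[0,0,0]],[[0,0,-0.45],[0,0,0]],[[-0.02,-0.02,-0.57],[0,0,0]],[[-0.05,-0.05,-0.69],[0,0,0]],[[-0.1,-0.09,-0.8],[0,0,0]],[[-0.16,-0.14,-0.9],[0,0,0]],[[-0.24,-0.2,-1],[0,0,0]]]'|sed -n '2p;4,6p'
python3 -m inch '[[[-0.1,-0.08,0],[0,0,0]],[[-0.2,-0.17,0],[0,0,0]],[[-0.3,-0.25,0],[0,0,0]],[[-0.4,-0.34,0],[0,0,0]],[[-0.5,-0.42,0],[0,0,0]],[[-0.6,-0.51,0],[0,0,0]],[[-0.7,-0.59,0],[0,0,0]],[[-0.8,-0.68,0],[0,0,0]],[[-0.9,-0.76,0],[0,0,0]],[[-1,-0.85,0],[0,0,0]]]'|sed -n '2p;4,6p'
python3 -m inch '[[[-0.1,-0.08,0],[0,0,0]],[[-0.19,-0.16,0],[0,0,0]],[[-0.27,-0.23,0],[0,0,0]],[[-0.34,-0.29,0.02],[0,0,0]],[[-0.4,-0.34,0.07],[0,0,0]],[[-0.45,-0.38,0.14],[0,0,0]],[[-0.48,-0.41,0.22],[0,0,0]],[[-0.5,-0.42,0.3],[0,0,0]],[[-0.5,-0.42,0.38],[0,0,0]],[[-0.5,-0.42,0.45],[0,0,0]]]'|sed -n '1,2p;4,6p'
python3 -c "
from h import *
go(.566,-.1615,.05,180)"
```

```text
position: [0.4265, -0.0441, 0.0213]
ft_force: [0.4, 0.0, -0.2]
clock: 68.65
position: [0.4271, -0.044, 0.0222]
ft_force: [-1.0, -0.5, 5.9]
grip_width: 0.536
grasp_force: 20.3
position: [0.4463, -0.0605, 0.1024]
ft_force: [1.0, 0.6, 0.2]
grip_width: 0.533
grasp_force: 20.7
position: [0.5266, -0.1285, 0.1017]
ft_force: [0.8, 0.3, -0.4]
grip_width: 0.534
grasp_force: 20.7
clock: 71.65
position: [0.5656, -0.1614, 0.065]
ft_force: [0.7, -0.8, -1.2]
grip_width: 0.534
grasp_force: 20.7
now [ 0.5656 -0.1614  0.065 ] shift shares [-0.005 -0.001  0.187]
yaw 180 turn shares [ 0.    -0.001  0.   ]
```

```bash
python3 -m inch '[[[0,0,0.03],[0,0,0]],[[0,0,0.07],[0,0,0]],[[0,0,0.1],[0,0,0]],[[0,0,0.13],[0,0,0]],[[0,0,0.15],[0,0,0]],[[0,0,0.165],[0,0,0]],[[0,0,0.175],[0,0,0]],[[0,0,0.185],[0,0,0]],[[0,0,0.19],[0,0,0]],[[0,0,0.19],[0,0,0]]]'|sed -n '1,2p;4,6p'
```

```text
clock: 72.65
position: [0.5659, -0.1617, 0.0505]
ft_force: [0.4, 0.2, -0.6]
grip_width: 0.531
grasp_force: 20.7
```

```bash
python3 -m inch '[[[0,0,0.01],[0,0,0]],[[0,0,0.012],[0,0,0]],[[0,0,0.012],[0,0,0]],[[0,0,0.012],[0,0,0]],[[0,0,0.012],[0,0,0]],[[0,0,0.012],[0,0,0]],[[0,0,0.012],[0,0,0]],[[0,0,0.012],[0,0,0]],[[0,0,0.012],[0,0,0]],[[0,0,0.012],[0,0,0]]]'|sed -n '2p;4p'
python3 -m inch '[[[0,0,0],[0,0,0]],[[0,0,0],[0,0,0]],[[0,0,0],[0,0,0]],[[0,0,0],[0,0,0]],[[0,0,0],[0,0,0]],[[0,0,-0.02],[0,0,0]],[[0,0,-0.06],[0,0,0]],[[0,0,-0.13],[0,0,0]],[[0,0,-0.24],[0,0,0]],[[0,0,-0.36],[0,0,0]]]' 1 20|sed -n '1,2p;4,6p'
python3 -m inch '[[[0,0,-0.1],[0,0,0]],[[0,0,-0.2],[0,0,0]],[[0,0,-0.3],[0,0,0]],[[0,0,-0.4],[0,0,0]],[[0,0,-0.5],[0,0,0]],[[0,0,-0.6],[0,0,0]],[[0,0,-0.7],[0,0,0]],[[0,0,-0.8],[0,0,0]],[[0,0,-0.9],[0,0,0]],[[0,0,-1],[0,0,0]]]'|sed -n '2p;4p'
python3 -m inch '[[[0.1,0,-0.1],[0,0,0]],[[0.2,0,-0.2],[0,0,0]],[[0.3,0,-0.3],[0,0,0]],[[0.4,0,-0.4],[0,0,0]],[[0.5,0,-0.5],[0,0,0]],[[0.6,0,-0.6],[0,0,0]],[[0.7,0,-0.7],[0,0,0]],[[0.8,0,-0.75],[0,0,0]],[[0.85,0,-0.78],[0,0,0]],[[0.85,0,-0.78],[0,0,0]]]'|sed -n '1,2p;4p'
python3 -c "
from h import *
a=save('wrist','pics/w7.png')[:,:,::-1]; b=save('scene','pics/s7.png')[80:310,120:400,::-1]
t=cv2.resize(save('top','pics/t7.png')[145:305,140:400,::-1],None,fx=1.5,fy=1.5,interpolation=2)
b=cv2.resize(b,None,fx=1.4,fy=1.4,interpolation=2)
c=np.zeros((590,800,3),np.uint8); c[:322,:392]=b; c[:240,400:790]=t; w=cv2.resize(a,(340,255)); c[330:585,:340]=w
cv2.imwrite('pics/all7.png',c)"
```

```text
position: [0.5663, -0.1617, 0.0503]
ft_force: [-0.5, 0.3, 5.9]
clock: 74.65
position: [0.566, -0.1617, 0.0793]
ft_force: [-0.5, -0.2, -0.4]
grip_width: 1.002
grasp_force: 0.0
position: [0.5658, -0.1617, 0.159]
ft_force: [0.5, 0.4, 0.4]
clock: 76.65
position: [0.4975, -0.1618, 0.2211]
ft_force: [0.3, 0.5, 0.0]
```

View pics/all7.png

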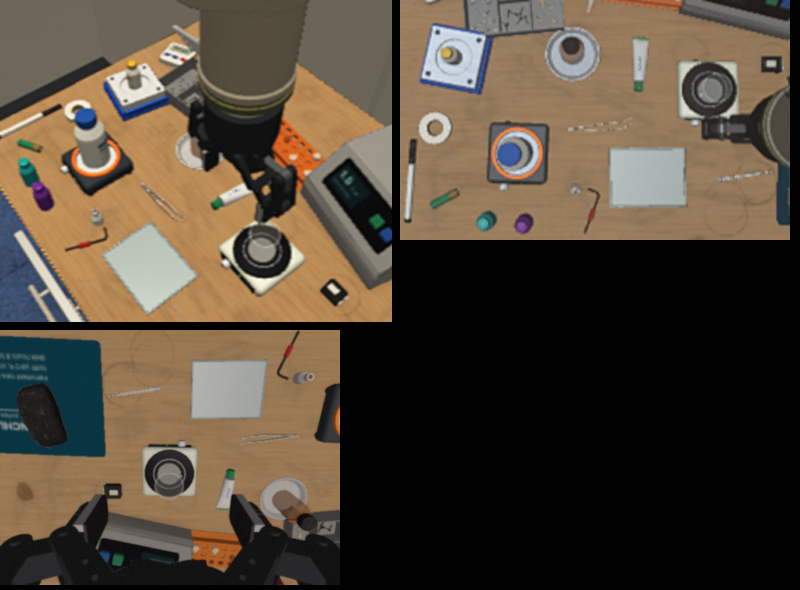

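All four stand upright at their own stations, and the syringe has not moved. Last check is the offset of each from the cap positions, then I'll hand in.

```bash
python3 -c "
from h import *
g=lambda u,v,z: ray('top',(u-400)/1.5+140,v/1.5+145,z)
print(g(509,153,.145),g(518,153,.036),'|',g(447,54,.092),g(454,57,.036),'|',g(572,47,.093),g(572,54,.012))"
```

```text
[0.4623 0.1602] [0.4591 0.1593] | [0.6162 0.2687] [0.6192 0.2702] | [0.6281 0.0698] [0.6285 0.0713]
```

```bash
python3 -c "
from h import *
print(manip.hand_in())"
```

```text
the job is handed in; nothing more can be done
None
```

I handed the job in at about 77 s: saline is in the warmer collar, iodine in the dish, glue in the cold block recess and beaker on the stirrer plate, all upright and released. The three bottles measured within about 4 mm of their station centres; the beaker I judged by eye and by where the gripper released it. The syringe was left where it lay, and the hand-in gave no verdict.

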